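# Prop the serving hatch open on the middle hole of its stay

### The arm

A 7-joint arm with a two-finger parallel gripper is mounted at the origin on the work surface. World frame = base frame: x ahead of the robot, y to its left, z up, the work surface at z = 0. Lengths are in m, angles in rad, forces in N, time in s.
With the tool pointing down it reaches from about 0.4 to 0.875 m from the base axis. Payload 6.5 kg.
Tool frame: the origin (TCP) lies on the centre line of the jaws, within the pads' length; the fingertips stand bot.tcp_to_tips ahead of it and the grasp point (between the pads) is the TCP (bot.tcp_to_tips is the distance from the TCP to the fingertips, in m); x points along the fingers, z is the direction in which the jaws open and shut, and the axes are right-handed (so a half turn about x gives the same grasp; the last joint's range is limited). The gripper opens to 88 mm and grips with 3 to 60 N. Pads are 18 mm wide; open, the fingers measure 123 mm over their backs; the gripper's body (75 mm by 187 mm) begins 45 mm behind the grasp point.
Start: joints at [1.069, 0.536, -0.004, 1.538, 0.003, 1.067, -0.071], TCP at [0.274, -0.589, 0.258] pointing down, gripper open.
Joint ranges: [-2.7, 2.7], [-0.37, 2.16], [-1.27, 1.26], [0.24, 2.4], [-1.31, 4.45], [0.19, 1.91], [-2.76, 2.76]. Speed limits (rad/s): [2.39, 2.39, 3.14, 3.14, 3.14, 3.14, 3.14].

### API

Orientations are given as a 3x3 rotation matrix whose columns are the frame's x, y, z axes.
In Python, from plant import telemetry, grab_frame, sign_off, bot gives the robot as it stands. The module is installed in compiled form; this text tells all that it offers.
- The arm moves only by the shell command python3 -m jog 'ROWS' [FORCE]. ROWS is JSON, a list of rows, each a list of 5 numbers: the finger opening in m, from 0 to 0.0881, then the shift along the world's x, y, z in m, then the turn about the world's z in degrees. In form: [[gripper, dx, dy, dz, turn], ...]. A call has 1 to 12 rows; each row shifts and turns the commanded pose from where the row before left it; what a row does not reach is not made up. A row lasts 1/8 s, in which the tool goes at most 62.5 mm and 10.7 degrees, less where a joint would pass 70% of its speed; a pose out of reach is approached as far as the arm can. A call is refused whole if a number of a shift passes 0.0625 or a number of a turn 10.7, either way. A call with a gripper value outside its range is refused whole. The fingers move at their own pace and stop on an object; FORCE is the grip in N (left out, the last holds). Time passes only in rows, so rows that do not move let the fingers close. It gives the time, the measured TCP pose, the force and the opening at its end, in the units of the state.
- telemetry.sense(): the state, without advancing time (a new reading comes with each control period).
- grab_frame(name): name is "side" or "top"; returns a dict with "img" (480x640x3 uint8, red, green, blue), "camera_matrix" (3x3 intrinsics, pixels), "k1" (the pictures are not rectified: a ray, as slopes to the right and down, at radius r is drawn at 1 + k1 r^2 times it, then the intrinsics apply), "T" (4x4, takes a point from camera to world coordinates). Camera axes: x right, y down, z forward; pixel columns grow to the right and rows downward; lengths in m; the calibration is good to about 2 mm. A picture is of the moment at which its call begins. There is no depth.
- sign_off(): hands the job in, once; it reports no verdict.
The state is a dict: "time": time; "joint_positions": joint angles; "joint_vel": joint speeds; "tau": joint torques, N m; "eef_pos": TCP position; "eef_rot": TCP orientation; "wrist_force": force on the tool from outside, world axes, zero at the start; "wrist_torque": the same for the moment, N m; "gripper_width": opening from 0.0 (shut) to 1.0 (fully open).
Only numpy, scipy, OpenCV 4.12 (cv2) and the standard library are available. Lean on these libraries where they do the work, as an engineer would, in place of code of your own. Each camera call takes 0.05 s, during which the arm holds its last target.

### The job

Prop the spring-closed serving hatch half open for serving: take its loose brass stay by the knob, lift it, push the hatch outwards with it, and drop the middle of the stay's five holes over the peg on the sill until the stay lies flat and the peg alone holds the hatch; then let go. Nobody measured where the peg is bolted along its slotted plate, so feel for it with the stay, pressing only lightly on the peg, and leave the other things on the worktop where they are.

Things in the scene. Friction and masses are not known exactly. Their poses are not given: they have to be found in the camera images.
- screen: black steel serving screen fixed on the worktop, 372 long, 40 thick (80 at the sill), 395 high. Origin: centre of its length on the worktop, mid thickness of its posts. Its x axis runs along the screen from the hinge side to the free side of the hatch, y points to the far (serving) side, z up. The kitchen (robot) side is -y; there the sill sticks out 60 from the origin plane, top 45 above the worktop. The posts rise to 395
- hatch_hinge (a point): point on the hatch's upright hinge axis, 50 above the worktop. The glazed hatch is 298 wide, 352 high at its top, and swings outwards to the serving side (+y of the screen)
- hatch (a joint): opening angle of the hatch, rad: 0 shut, grows as it swings outwards, stop at 1.25. Spring hinges pull it shut with about 0.4 N m when shut and 0.55 N m at 0.55 rad (about 4 N back along the stay there), so it starts shut and shuts again if let go; its motion is damped, 0.4 N m per rad/s. The stay is pivoted on the hatch, at 240 along the hatch from the hinge axis and 36 to the kitchen side of the line from hinge axis along the hatch
- stay_swing (a joint): angle of the stay about its upright pivot on the hatch, rad: 0 when the stay lies along the hatch pointing back to the hinge, grows as the knob end swings to the kitchen side, to 2.3; turns freely
- stay_lift (a joint): angle by which the knob end of the stay is raised about the pivot, rad: 0 is the stop where the stay lies flat with its underside 50 above the worktop (5 above the sill, on the foot of the peg), up to 0.5. About 0.09 when the stay rests on top of the peg at the middle hole. It falls by its own weight
- stay_pivot (a point): pivot of the stay on the hatch, level with the stay's underside; swing and lift both turn about it
- stay_hole3 (a point): centre of the middle (third) hole, on the stay's underside, 174 from the pivot. The stay is a flat brass bar 282 long, 28 wide, 6 thick, about 0.3 kg, with five round holes 12 in diameter at 118, 146, 174, 202 and 230 from the pivot
- stay_knob (a point): middle of the upright black knob at the stay's free end, 268 from the pivot and 26 above the stay's underside. Knob: cylinder 16 in diameter, 40 high, standing on the stay, its top 46 above the underside
- peg_plate: aluminium plate 74 x 26 x 3 on the sill with a slot along the screen's x axis. Origin: centre of the slot on the sill (45 above the worktop); axes as the screen's. The steel peg is bolted in this slot, exactly on the slot's line but anywhere up to 9 either way along it; its place is not measured. Peg: 9.5 in diameter with a shallow domed top (1.5 high), standing 21 above the sill, so 16 above the underside of a flat stay
- lunch_box: pink plastic lunch container 131 x 181 x 62 on the serving side, loose; origin under its centre
- clamp_jar: glass jar with clamp lid, 90 in diameter, 116 high, loose; origin under its centre
- tea_strainer: stainless tea strainer, basket 83 in diameter over its rim, 31 high, handle along its x axis to 150, loose; origin under the basket
- lid_rack: white slotted rack 100 x 190 with flat silicone lids standing in it, 133 high, loose; origin under its centre

How it is judged:
By the outcome, as a careful person would: the job done as asked, in the order asked, and still so for the second after the job is handed in, with the robot touching nothing.
It also fails if it takes over 64 s, if anything falls off the work surface, if the arm or the gripper's body presses on something with over 40 N, if the wrist force passes 120 N, or if a joint passes its speed limit or range.

## Working session

There is one attempt and no reset: what is moved stays moved. The work goes in short steps, Python scripts to look and compute and a shell command to move; the robot and the scene stay as the last step left them, time stands still between calls to the robot, and variables do not carry over. Pictures are saved under pics/ and viewed, and the job is handed in when it is done.

```bash
mkdir -p pics; ls; cat > h.py <<'E'
import numpy as np,cv2
from plant import telemetry, grab_frame, bot
def snap(name,fn):
    f=grab_frame(name); cv2.imwrite('pics/'+fn,f['img'][:,:,::-1]); np.savez('pics/'+fn[:-4]+'.npz',K=f['camera_matrix'],k1=f['k1'],T=f['T'],img=f['img']); return f
def load(fn): return dict(np.load('pics/'+fn+'.npz'))
def ray(f,u,v):
    K=f['K'] if 'K' in f else f['camera_matrix']; k1=float(f['k1'])
    d=cv2.undistortPoints(np.array([[[u,v]]],float),np.array(K,float),np.array([k1,0,0,0,0.]))[0,0]
    T=np.array(f['T']); r=T[:3,:3]@np.array([d[0],d[1],1]); return T[:3,3],r
def onz(f,u,v,z):
    o,r=ray(f,u,v); return o+r*(z-o[2])/r[2]
def proj(f,p):
    K=f['K'] if 'K' in f else f['camera_matrix']; T=np.array(f['T']); q=T[:3,:3].T@(np.array(p)-T[:3,3])
    return cv2.projectPoints(q.reshape(1,1,3),np.zeros(3),np.zeros(3),np.array(K,float),np.array([float(f['k1']),0,0,0,0.]))[0][0,0]
def two(fa,a,fb,b):
    o1,r1=ray(fa,*a);o2,r2=ray(fb,*b)
    A=np.stack([r1,-r2],1);s=np.linalg.lstsq(A,o2-o1,rcond=None)[0];p=o1+s[0]*r1;q=o2+s[1]*r2
    return (p+q)/2,np.linalg.norm(p-q)
E
python3 - <<'E'
from h import *
for n in('side','top'):
    f=snap(n,n+'0.png'); print(n,np.round(f['T'],3).tolist(),f['camera_matrix'],f['k1'])
s=telemetry.sense(); print(s,bot.tcp_to_tips)
E
```

```text
pics
side [[-0.102, 0.615, -0.782, 1.712], [0.995, 0.07, -0.075, 0.215], [0.009, -0.786, -0.619, 0.974], [0.0, 0.0, 0.0, 1.0]] [[545.63127069   0.         312.93973088]
 [  0.         545.63127069 244.33555109]
 [  0.           0.           1.        ]] -0.0967872075481735
top [[0.008, -0.982, 0.189, 0.355], [-1.0, -0.008, 0.002, 0.091], [-0.0, -0.189, -0.982, 1.159], [0.0, 0.0, 0.0, 1.0]] [[493.84980668   0.         318.02335431]
 [  0.         493.84980668 241.31985666]
 [  0.           0.           1.        ]] -0.07703570091522007
{'time': 0.1, 'joint_positions': array([ 1.06877143,  0.53710355, -0.00441975,  1.53874541,  0.00262994,
        1.06730776, -0.07124708]), 'joint_vel': array([-0.00231253, -0.00341672, -0.00194471, -0.00267359,  0.00072207,
        0.00052718, -0.0004393 ]), 'tau': array([ 2.41695408e-03, -5.72077167e+01,  9.93809178e-01, -2.52228320e+01,
       -5.61676535e-02,  1.35234569e-02,  4.01749503e-05]), 'eef_pos': array([ 0.27415787, -0.5887839 ,  0.25692961]), 'eef_rot': array([[-7.91977980e-04,  9.06512425e-01,  4.22178393e-01],
       [ 1.34271934e-03,  4.22179109e-01, -9.06511444e-01],
       [-9.99998785e-01, -1.51070007e-04, -1.55154833e-03]]), 'wrist_force': array([-0.50377475,  0.38749947, -0.04420231]), 'wrist_torque': array([-0.00170823,  0.02620065,  0.04294969]), 'gripper_width': 1.0024200555070242} 0.019
```

View pics/side0.png

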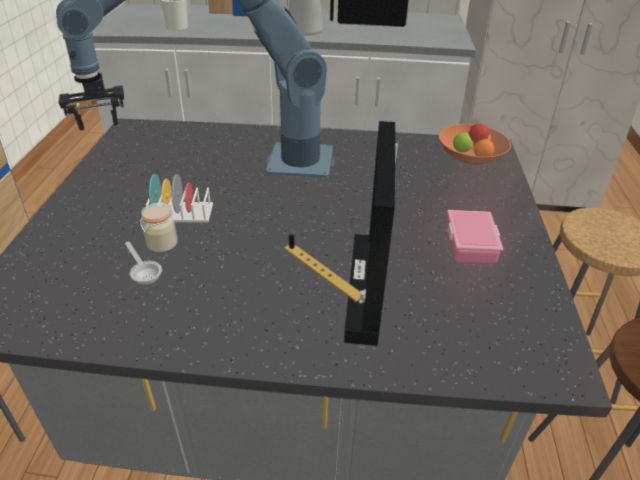

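View pics/top0.png

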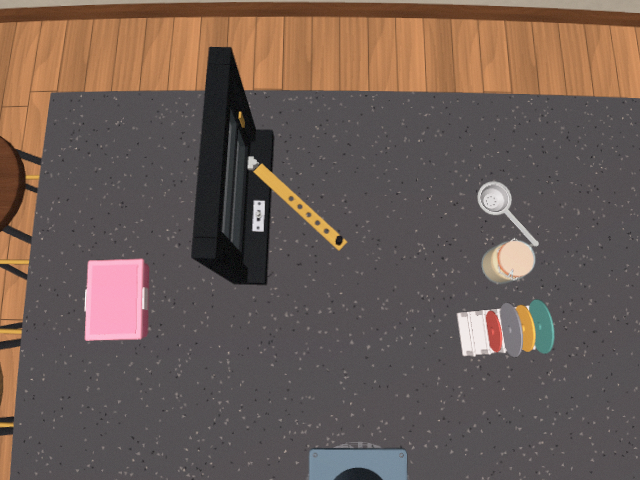

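The side view shows the shut hatch, with the stay running from about (362,297) to the knob at (291,241). The top view shows the stay from the pivot at (252,162) to the knob at (340,240), and the plate at (258,216). Next I'll zoom in.

```bash
python3 - <<'E'
from h import *
f=load('top0'); im=f['img'][:,:,::-1]
cv2.imwrite('pics/z1.png',cv2.resize(im[130:290,190:360],None,fx=4.4,fy=3.7*1,interpolation=cv2.INTER_CUBIC)[:600,:800])
cv2.imwrite('pics/z1.png',cv2.resize(im[140:290,190:360],None,fx=4,fy=4,interpolation=cv2.INTER_CUBIC))
g=load('side0'); im2=g['img'][:,:,::-1]
cv2.imwrite('pics/z2.png',cv2.resize(im2[215:345,270:400],None,fx=4.5,fy=4.5,interpolation=cv2.INTER_CUBIC))
# holes: dark blobs in brass mask
for n,F in(('top',f),('side',g)):
    hsv=cv2.cvtColor(F['img'],cv2.COLOR_RGB2HSV); m=cv2.inRange(hsv,(15,90,90),(30,255,255))
    x0,y0,x1,y1=(245,150,350,255) if n=='top' else (280,230,370,305)
    mm=np.zeros_like(m);mm[y0:y1,x0:x1]=m[y0:y1,x0:x1]
    cs,_=cv2.findContours(mm,cv2.RETR_EXTERNAL,cv2.CHAIN_APPROX_NONE);c=max(cs,key=cv2.contourArea)
    r=cv2.minAreaRect(c);print(n,r,cv2.boxPoints(r).round(1).tolist())
    cs,h=cv2.findContours(mm,cv2.RETR_CCOMP,cv2.CHAIN_APPROX_NONE)
    for c,hh in zip(cs,h[0]):
        if hh[3]>=0: print(' hole',cv2.minEnclosingCircle(c))
E
```

```text
top ((299.961669921875, 206.54153442382812), (117.22941589355469, 13.056892395019531), 42.709388732910156) [[252.5, 171.60000610351562], [261.29998779296875, 162.0], [347.5, 241.5], [338.6000061035156, 251.10000610351562]]
 hole ((326.0, 230.8333282470703), 3.0047261714935303)
 hole ((317.0, 222.5), 3.0414812564849854)
 hole ((308.3571472167969, 214.35714721679688), 2.7200136184692383)
 hole ((299.5, 206.25), 2.795184850692749)
 hole ((290.6428527832031, 198.35714721679688), 2.7200136184692383)
side ((323.4223937988281, 270.8991394042969), (90.20759582519531, 10.873860359191895), 36.469234466552734) [[283.8999938964844, 248.5], [290.3999938964844, 239.6999969482422], [362.8999938964844, 293.29998779296875], [356.5, 302.1000061035156]]
 hole ((322.0, 270.0), 1.000100016593933)
 hole ((314.5, 265.0), 1.500100016593933)
```

View pics/z1.png

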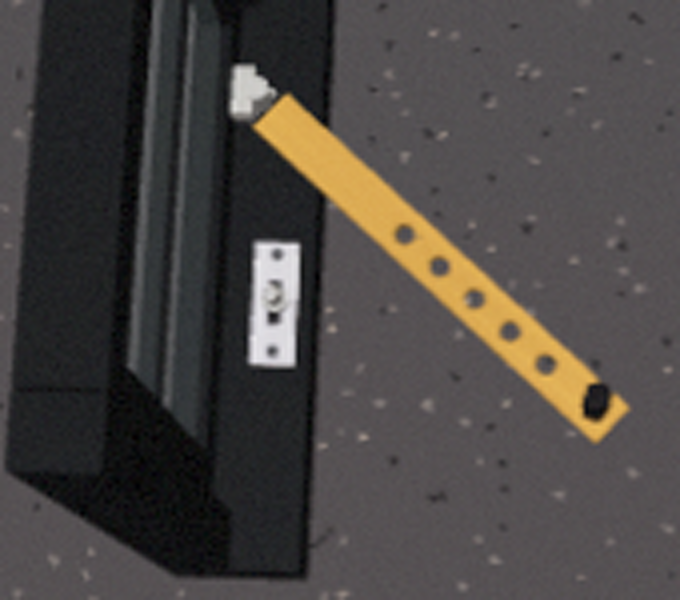

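View pics/z2.png

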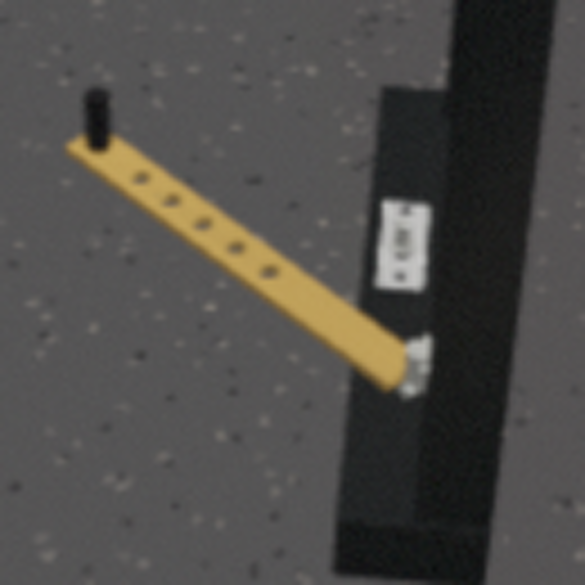

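```bash
python3 - <<'E'
from h import *
f=load('top0');g=load('side0')
H=np.array([onz(f,*p,0.0545)[:2] for p in[(290.64,198.36),(299.5,206.25),(308.36,214.36),(317,222.5),(326,230.83)]])
d=np.array([118,146,174,202,230])/1000
A=np.c_[np.ones(5),d];c=np.linalg.lstsq(A,H,rcond=None)[0];print('pivot',c[0],'dir',c[1],np.linalg.norm(c[1]),'res mm',((A@c-H)*1000).round(1).tolist())
print('knob pred',c[0]+.268*c[1]/np.linalg.norm(c[1]))
# plate
for n,F,(x0,y0,x1,y1) in(('top',f,(248,196,268,236)),('side',g,(350,256,370,284))):
    gray=cv2.cvtColor(F['img'],cv2.COLOR_RGB2GRAY);m=np.zeros_like(gray);m[y0:y1,x0:x1]=(gray[y0:y1,x0:x1]>120)*255
    m=cv2.morphologyEx(m,cv2.MORPH_CLOSE,np.ones((7,7)))
    cs,_=cv2.findContours(m,cv2.RETR_EXTERNAL,cv2.CHAIN_APPROX_NONE);k=max(cs,key=cv2.contourArea)
    P=np.array([onz(F,*q[0],0.048)[:2]for q in k]);r=cv2.minAreaRect((P*1000).astype(np.float32));print(n,'plate',r)
# sill kitchen edge top view: dark -> gray along rows (edge at z=.045)
pts=[]
gray=cv2.GaussianBlur(cv2.cvtColor(f['img'],cv2.COLOR_RGB2GRAY),(1,1),0).astype(float)
for v in list(range(135,160))+list(range(192,280)):
    row=gray[v,255:285]; 
    i=np.where(row<48)[0]
    b=[j for j in range(len(row)-2) if row[j]<55 and row[j+1]>=55 and row[j+2]>55]
    if b:
        j=b[-1] if v>195 else b[0]; u=255+j+(55-row[j])/(row[j+1]-row[j]); pts.append(onz(f,u,v,.045)[:2])
pts=np.array(pts,np.float32);l=cv2.fitLine(pts,cv2.DIST_HUBER,0,.01,.01).ravel();print('sill edge',l,np.degrees(np.arctan2(l[1],l[0])),len(pts))
E
```

```text
pivot [0.75006036 0.24380772] dir [-0.68211882 -0.73403685] 1.0020460038860326 res mm [[0.2, -0.2], [-0.1, 0.1], [-0.1, 0.3], [-0.1, -0.2], [0.2, -0.0]]
knob pred [0.56762578 0.04748752]
top plate ((629.69384765625, 232.31578063964844), (26.73733901977539, 74.03441619873047), 88.86614227294922)
side plate ((631.5103759765625, 233.1505584716797), (27.47201156616211, 75.85902404785156), 88.75894927978516)
sill edge [ 0.9997785  -0.02104653  0.647386    0.20515363] -1.2059665 113
```

```bash
python3 - <<'E'
from h import *
f=load('top0');g=load('side0')
a=f['img'][185:245,238:285,::-1];cv2.imwrite('pics/z3.png',cv2.resize(a,None,fx=10,fy=10,interpolation=cv2.INTER_NEAREST))
b=g['img'][250:290,340:380,::-1];cv2.imwrite('pics/z4.png',cv2.resize(b,None,fx=14,fy=14,interpolation=cv2.INTER_NEAREST))
E
```

```text
(no output)
```

View pics/z3.png

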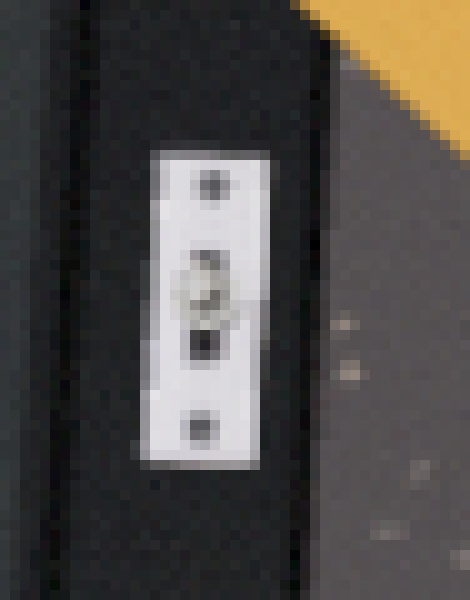

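View pics/z4.png

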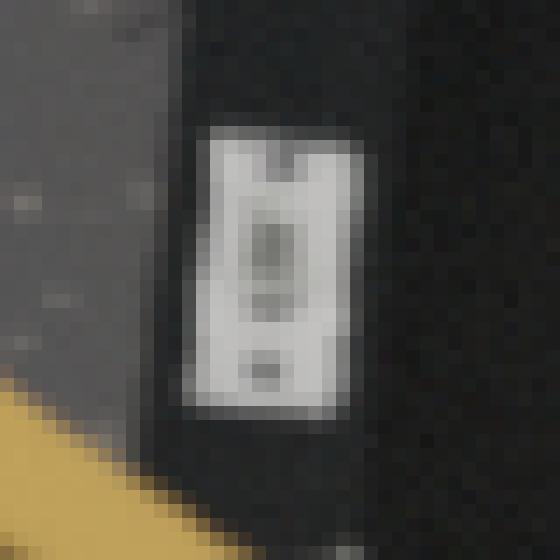

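```bash
cat > geo.py <<'E'
from h import *
from scipy.optimize import brentq
yaw=np.radians(-1.2);R2=np.array([[np.cos(yaw),-np.sin(yaw)],[np.sin(yaw),np.cos(yaw)]])
piv0=np.array([.7501,.2438]);hinge=piv0-R2@[.240,-.036]
plate=np.array([.630,.2327])
def pivot(a):
    c,s=np.cos(a),np.sin(a); return hinge+R2@(np.array([[c,-s],[s,c]])@[.240,-.036])
def solve(peg,hole=.174):
    a=brentq(lambda a:np.linalg.norm(pivot(a)-peg)-hole,.15,1.2);p=pivot(a);u=(peg-p)/np.linalg.norm(peg-p)
    hd=(hinge-p);  # hatch direction back to the hinge
    hdir=R2@np.array([-np.cos(a),-np.sin(a)])
    sw=np.arctan2(hdir[0]*u[1]-hdir[1]*u[0],hdir@u)
    return a,p,u,sw,p+.268*u,np.degrees(np.arctan2(u[1],u[0]))
E
python3 - <<'E'
from geo import *
f=load('top0');g=load('side0')
for z in(.06,.063,.066):
    p=onz(f,258.2,213.5,z)[:2];print('peg top',z,p,'along',(R2.T@(p-plate)*1000).round(1))
print('side peg', [ (R2.T@(onz(g,*(359,267.5),z)[:2]-plate)*1000).round(1) for z in (.055,.06,.066)])
print('hinge',hinge)
for s in(-.009,0,.004,.009):
    peg=plate+R2@[s,0]; a,p,u,sw,k,an=solve(peg);print(s,'hatch',round(a,3),'piv',p.round(4),'sw',round(sw,3),'knob',k.round(4),'ang',round(an,1))
print('now ang',np.degrees(np.arctan2(-.734,-.682)))
for n,F in (('top',f),('side',g)):
  print(proj(F,[*(piv0+.268*np.array([-.6807,-.7326])),.096]), proj(F,[*(piv0+.268*np.array([-.6807,-.7326])),.056]))
E
```

```text
peg top 0.06 [0.63129148 0.23086747] along [ 1.3 -1.8]
peg top 0.063 [0.63053852 0.23048529] along [ 0.6 -2.2]
peg top 0.066 [0.62978557 0.23010312] along [-0.2 -2.6]
side peg [array([ 3.7, -0.4]), array([ 9.6, -0.4]), array([16.7, -0.3])]
hinge [0.51090656 0.28481829]
-0.009 hatch 0.474 piv [0.7425 0.3575] sw 0.345 knob [0.5554 0.1656] ang -134.3
0 hatch 0.522 piv [0.7387 0.3686] sw 0.395 knob [0.5713 0.1593] ang -128.7
0.004 hatch 0.541 piv [0.7371 0.3728] sw 0.417 knob [0.5783 0.1569] ang -126.3
0.009 hatch 0.562 piv [0.7352 0.3775] sw 0.444 knob [0.587  0.1542] ang -123.6
now ang -132.89686278554626
[338.76829471 238.23294723] [338.05155918 241.66946964]
[291.29423565 234.63462037] [291.52614933 246.41833796]
```

```bash
python3 -m jog '[[0.088,0.0245,0.053,0,3.75],[0.088,0.0245,0.053,0,3.75],[0.088,0.0245,0.053,0,3.75],[0.088,0.0245,0.053,0,3.75],[0.088,0.0245,0.053,0,3.75],[0.088,0.0245,0.053,0,3.75],[0.088,0.0245,0.053,0,3.75],[0.088,0.0245,0.053,0,3.75],[0.088,0.0245,0.053,0,3.75],[0.088,0.0245,0.053,0,3.75],[0.088,0.0245,0.053,0,3.75],[0.088,0.0245,0.053,0,3.75]]'
python3 - <<'E'
from h import *
s=telemetry.sense();print(s['time'],s['eef_pos'],s['eef_rot'].round(3).tolist(),s['joint_positions'].round(2),s['wrist_force'])
snap('side','side1.png')
E
```

```text
time: 1.6
eef_pos: [0.5688, 0.0483, 0.2575]
eef_rot: [[-0.0, 0.341, 0.94], [-0.0, 0.94, -0.341], [-1.0, -0.0, -0.0]]
wrist_force: [-0.0, -1.2, -0.3]
gripper_width: 1.0
1.6 [0.56877481 0.0482841  0.25747825] [[-0.0, 0.341, 0.94], [-0.0, 0.94, -0.341], [-1.0, -0.0, -0.0]] [ 0.15  0.44 -0.42  1.73  0.2   1.01 -0.68] [-0.03045514 -1.17117265 -0.32858802]
```

View pics/side1.png

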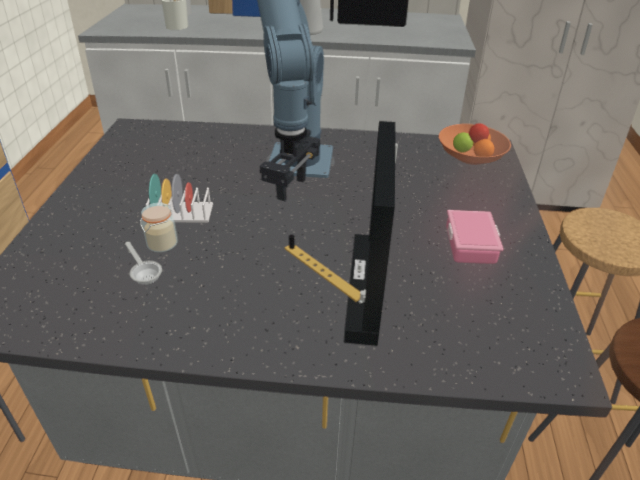

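The gripper is above the knob (fingertips at about (281,190), knob at (291,241)), and the stay hasn't moved. I'll descend and close on it.

```bash
python3 -m jog '[[0.088,-0.001,-0.001,-0.05,0],[0.088,0,0,-0.05,0],[0.088,0,0,-0.045,0],[0.088,0,0,-0.029,0],[0.088,0,0,0,0]]'
python3 -m jog '[[0.03,0,0,0,0],[0.01,0,0,0,0],[0.01,0,0,0,0],[0.01,0,0,0,0],[0.01,0,0,0,0]]' 25
```

```text
time: 2.28
eef_pos: [0.5654, 0.0453, 0.0816]
eef_rot: [[-0.005, 0.343, 0.94], [-0.001, 0.94, -0.343], [-1.0, -0.002, -0.005]]
wrist_force: [-0.6, 0.3, -0.0]
gripper_width: 0.997
time: 2.9
eef_pos: [0.5675, 0.0457, 0.0839]
eef_rot: [[0.0, 0.343, 0.939], [-0.0, 0.939, -0.343], [-1.0, 0.0, 0.0]]
wrist_force: [0.6, 0.0, 0.3]
gripper_width: 0.46
```

```bash
python3 -m jog '[[0.01,0,0,0,0],[0.01,0,0,0,0],[0.01,0,0,0,0],[0.01,0,0,0,0],[0.01,0,0,0,0],[0.01,0,0,0,0]]' 25
python3 - <<'E'
from h import *
snap('side','side2.png');f=snap('top','top2.png')
a=load('side2')['img'][200:320,250:390,::-1];b=f['img'][130:290,190:370,::-1]
cv2.imwrite('pics/z5.png',np.hstack([cv2.resize(a,(400,343)),cv2.resize(b,(386,343))]))
E
```

```text
time: 3.65
eef_pos: [0.5674, 0.0458, 0.0837]
eef_rot: [[-0.0, 0.342, 0.94], [-0.0, 0.94, -0.342], [-1.0, -0.0, -0.0]]
wrist_force: [0.8, 1.0, 0.5]
gripper_width: 0.177
```

View pics/z5.png

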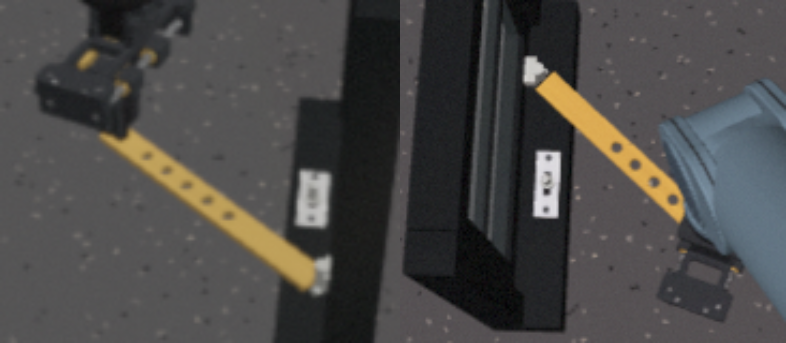

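The jaws have closed to 15.6 mm on the knob, which fits its 16 mm. Next is the lift along the arc.

```bash
python3 -m jog '[[0.01,0.001,0.001,0.005,0],[0.01,0.001,0.0012,0.007,0],[0.01,0.001,0.0012,0.007,0],[0.01,0.001,0.0012,0.007,0],[0.01,0.001,0.0012,0.007,0],[0.01,0.001,0.0012,0.007,0],[0.01,0,0,0,0],[0.01,0,0,0,0]]' 30
python3 - <<'E'
from h import *
snap('side','side3.png');f=snap('top','top3.png')
a=load('side3')['img'][200:320,250:390,::-1];b=f['img'][130:290,190:370,::-1]
cv2.imwrite('pics/z6.png',np.hstack([cv2.resize(a,(400,343)),cv2.resize(b,(386,343))]))
E
```

```text
time: 4.75
eef_pos: [0.5733, 0.0528, 0.1236]
eef_rot: [[-0.0, 0.343, 0.94], [-0.0, 0.94, -0.343], [-1.0, -0.0, -0.0]]
wrist_force: [-1.4, -2.0, -1.8]
gripper_width: 0.168
```

View pics/z6.png

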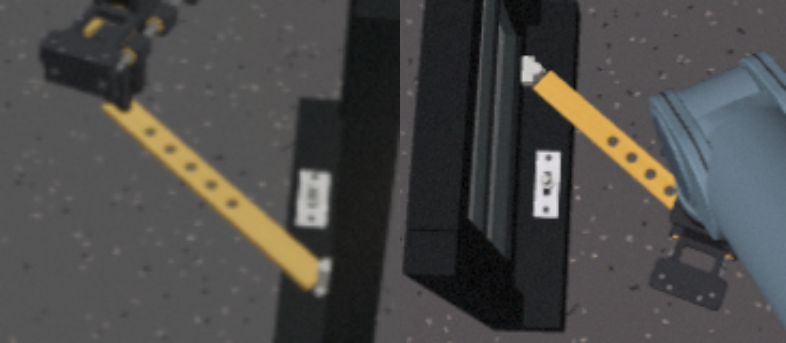

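```bash
cat >> geo.py <<'E'
OFF=np.array([.0005,.0016])  # knob minus TCP
def tcp(s,th,t=0.0):
    peg=plate+R2@[s,t]; a,p,u,sw,k,an=solve(peg,.174*np.cos(th))
    q=p+u*(.268*np.cos(th)-.0337*np.sin(th))-OFF
    return np.r_[q,.050+.268*np.sin(th)+.0337*np.cos(th)],a,an
E
python3 - <<'E'
from geo import *
for th in(.14,.09,.0):
    for s in(-.009,-.004,0,.004,.009): q,a,an=tcp(s,th);print(th,s,q.round(4),round(a,3),round(an,1))
E
```

```text
0.14 -0.009 [0.5577 0.1691 0.1208] 0.459 -135.3
0.14 -0.004 [0.5663 0.1656 0.1208] 0.488 -132.1
0.14 0 [0.5732 0.163  0.1208] 0.509 -129.6
0.14 0.004 [0.58   0.1606 0.1208] 0.528 -127.2
0.14 0.009 [0.5886 0.158  0.1208] 0.549 -124.4
0.09 -0.009 [0.5568 0.1669 0.1077] 0.468 -134.7
0.09 -0.004 [0.5655 0.1633 0.1077] 0.496 -131.5
0.09 0 [0.5724 0.1607 0.1077] 0.517 -129.0
0.09 0.004 [0.5794 0.1584 0.1077] 0.535 -126.7
0.09 0.009 [0.588  0.1557 0.1077] 0.556 -123.9
0.0 -0.009 [0.5549 0.164  0.0837] 0.474 -134.3
0.0 -0.004 [0.5637 0.1603 0.0837] 0.502 -131.1
0.0 0 [0.5708 0.1577 0.0837] 0.522 -128.7
0.0 0.004 [0.5778 0.1553 0.0837] 0.541 -126.3
0.0 0.009 [0.5865 0.1526 0.0837] 0.562 -123.6
```

```bash
python3 -m jog '[[0.01,0,0.01,0,0.3],[0.01,0,0.01,0,0.3],[0.01,0,0.01,0,0.3],[0.01,0,0.01,0,0.3],[0.01,0,0.01,0,0.3],[0.01,0,0.01,0,0.3],[0.01,0,0.01,0,0.3],[0.01,0,0.01,0,0.3],[0.01,0,0.01,0,0.3],[0.01,0,0.01,0,0.3],[0.01,0,0.01,0,0],[0.01,0,0,0,0]]' 30
python3 - <<'E'
from h import *
snap('side','side4.png');f=snap('top','top4.png')
a=load('side4')['img'][180:320,260:400,::-1];b=f['img'][130:290,170:330,::-1]
cv2.imwrite('pics/z7.png',np.hstack([cv2.resize(a,(400,400)),cv2.resize(b,(400,400))]))
E
```

```text
time: 6.35
eef_pos: [0.5731, 0.1646, 0.1237]
eef_rot: [[0.0, 0.29, 0.957], [0.001, 0.957, -0.29], [-1.0, 0.001, -0.0]]
wrist_force: [-2.3, -2.7, -2.8]
gripper_width: 0.168
```

View pics/z7.png

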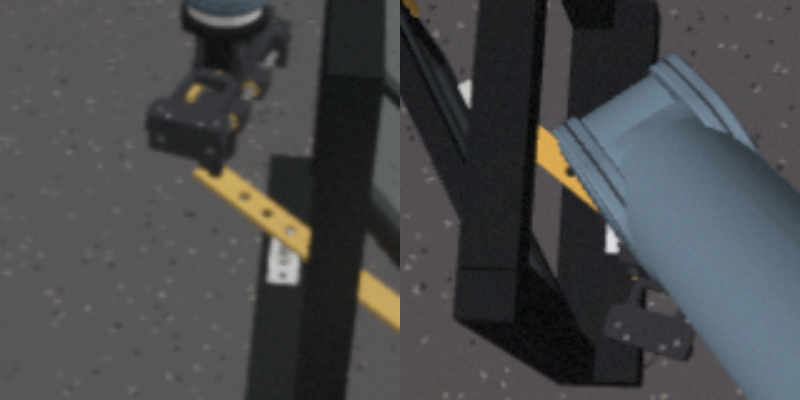

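```bash
python3 - <<'E'
from geo import *
g=load('side4');a=g['img'][225:285,325:385,::-1];cv2.imwrite('pics/z8.png',cv2.resize(a,None,fx=10,fy=10,interpolation=cv2.INTER_NEAREST))
hsv=cv2.cvtColor(g['img'],cv2.COLOR_RGB2HSV)
s=telemetry.sense();print(s['eef_pos'],s['wrist_force'])
th=.15
from scipy.optimize import fsolve
def sol(t): 
    h=(t[2]-.050-.0337)/.268; th=np.arcsin(h); 
    k=t[:2]+OFF; L=.268*np.cos(th)-.0337*np.sin(th)
    a=brentq(lambda a:np.linalg.norm(pivot(a)-k)-L,.2,1.2);p=pivot(a);u=(k-p)/L
    return th,a,p,u,p+u*(.174*np.cos(th)-.006*np.sin(th))
th,a,p,u,h=sol(s['eef_pos']);print('kin hole3',th,a,h,'proj side',proj(g,[*h,.05+.174*np.sin(th)+.006]), 'slot', (R2.T@(h-plate)*1000).round(1))
for d in(.202,.230):
  q=p+u*(d*np.cos(th)-.006*np.sin(th));print(proj(g,[*q,.05+d*np.sin(th)+.006]))
E
```

```text
[0.57313364 0.16277431 0.12359913] [-3.12020056 -3.18129861 -1.9407405 ]
kin hole3 0.14943288018702813 0.5016763816437863 [0.63059335 0.2325366 ] proj side [359.8098461  258.73979636] slot [ 0.6 -0.2]
[351.92698199 252.54586921]
[344.18095333 246.46089409]
```

View pics/z8.png

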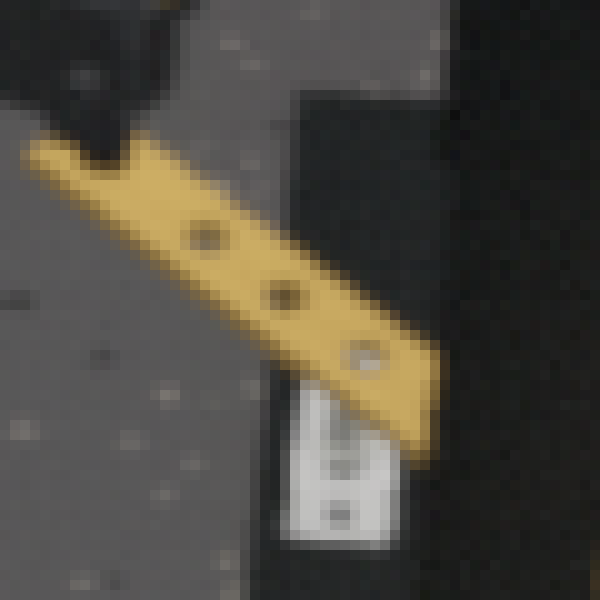

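```bash
python3 - <<'E'
from geo import *
g=load('side4')
sp=np.array([.6315,.23315])
for th in(.14,.15):
  z=.05+.174*np.sin(th)+.005
  h=onz(g,361.0,260.1,z)[:2];print(th,h,'rel side plate',(R2.T@(h-sp)*1000).round(1))
# slot+screws in side view on plate plane
for q in [(340/10,466/10),(340/10,515/10),(34.3,43)]:
  p=onz(g,325+q[0]-.5,225+q[1]-.5,.048)[:2];print((R2.T@(p-sp)*1000).round(1))
E
```

```text
0.14 [0.6325303 0.235816 ] rel side plate [1.  2.7]
0.15 [0.63460885 0.23577514] rel side plate [3.1 2.7]
[ 8.5 -1.4]
[27.6 -0.3]
[-5.9 -1.4]
```

```bash
python3 -m jog '[[0.01,0,-0.0005,-0.003,0],[0.01,-0.0005,-0.0005,-0.003,0],[0.01,0,-0.0005,-0.003,0],[0.01,-0.0003,-0.0005,-0.003,0],[0.01,0,0,0,0],[0.01,0,0,0,0]]' 30
python3 -m jog '[[0.01,0,0,-0.001,0],[0.01,0,0,-0.001,0],[0.01,0,0,0,0]]'
python3 -m jog '[[0.01,0,0,-0.001,0],[0.01,0,0,0,0]]'
```

```text
time: 7.2
eef_pos: [0.573, 0.1603, 0.1119]
eef_rot: [[0.001, 0.293, 0.956], [-0.0, 0.956, -0.293], [-1.0, 0.0, 0.001]]
wrist_force: [-2.3, -4.4, 0.8]
gripper_width: 0.171
time: 7.58
eef_pos: [0.5735, 0.1602, 0.11]
eef_rot: [[0.002, 0.293, 0.956], [-0.0, 0.956, -0.293], [-1.0, 0.0, 0.002]]
wrist_force: [-1.1, -4.4, 0.0]
gripper_width: 0.167
time: 7.82
eef_pos: [0.5736, 0.1601, 0.1091]
eef_rot: [[0.002, 0.293, 0.956], [-0.0, 0.956, -0.293], [-1.0, 0.0, 0.002]]
wrist_force: [-1.2, -5.1, 0.2]
gripper_width: 0.171
```

```bash
python3 -m jog '[[0.01,0,0,-0.001,0],[0.01,0,0,0,0]]'; python3 -m jog '[[0.01,0,0,-0.001,0],[0.01,0,0,0,0]]'
python3 - <<'E'
from h import *
snap('side','side5.png')
g=load('side5');a=g['img'][225:285,325:385,::-1];cv2.imwrite('pics/z9.png',cv2.resize(a,None,fx=10,fy=10,interpolation=cv2.INTER_NEAREST))
E
```

```text
time: 8.07
eef_pos: [0.5736, 0.16, 0.1081]
eef_rot: [[0.002, 0.293, 0.956], [-0.001, 0.956, -0.293], [-1.0, -0.0, 0.002]]
wrist_force: [-1.0, -5.7, 0.0]
gripper_width: 0.168
time: 8.32
eef_pos: [0.5736, 0.1599, 0.1071]
eef_rot: [[0.002, 0.294, 0.956], [-0.001, 0.956, -0.294], [-1.0, -0.0, 0.002]]
wrist_force: [-1.1, -5.4, -0.0]
gripper_width: 0.17
```

View pics/z9.png

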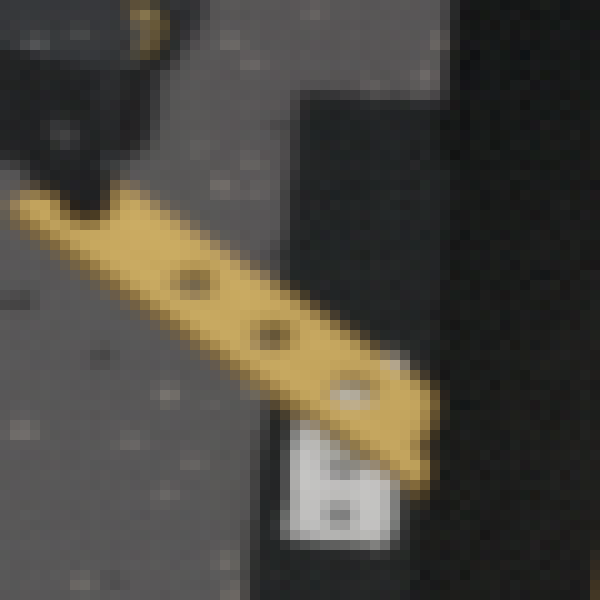

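```bash
cat >> geo.py <<'E'
def sol(t,off=OFF): 
    h=(t[2]-.050-.0337)/.268; th=np.arcsin(h); 
    k=t[:2]+off; L=.268*np.cos(th)-.0337*np.sin(th)
    a=brentq(lambda a:np.linalg.norm(pivot(a)-k)-L,.1,1.2);p=pivot(a);u=(k-p)/L
    return th,a,p,u,p+u*(.174*np.cos(th))
E
python3 - <<'E'
from geo import *
s=telemetry.sense();print(s['eef_pos'],s['wrist_force'],s['wrist_torque'])
g=load('side5')
th,a,p,u,h=sol(s['eef_pos']);print(th,a,(R2.T@(h-plate)*1000).round(1))
for d,o in((.174,(359.8,263.4)),(.202,(351.5,257.8)),(.230,(343.7,252.8))):
  q=p+u*(d*np.cos(th)-.006*np.sin(th));pr=proj(g,[*q,.05+d*np.sin(th)+.006]);print(pr,o-pr)
h=onz(g,359.8,263.4,.0714)[:2];print((R2.T@(h-[.6315,.23315])*1000).round(1))
E
```

```text
[0.57362889 0.15987725 0.10709113] [-1.42106583 -6.51772853  0.82284065] [-1.08255097  0.24169113  0.20384704]
0.0873915424324009 0.5184370121472117 [ 0.8 -0.4]
[359.61956711 262.07262862] [0.18043289 1.32737138]
[351.52437663 256.45715752] [-0.02437663  1.34284248]
[343.5783982  250.94609547] [0.1216018  1.85390453]
[5.1 0.3]
```

```bash
python3 -m jog '[[0.01,0,0,-0.001,0],[0.01,0,0,0,0]]'; python3 -m jog '[[0.01,0,0,-0.001,0],[0.01,0,0,0,0]]'; python3 -c "
from h import *
s=telemetry.sense();print(s['wrist_force'],s['wrist_torque'])"
```

```text
time: 8.62
eef_pos: [0.5736, 0.1598, 0.1061]
eef_rot: [[0.002, 0.294, 0.956], [-0.001, 0.956, -0.294], [-1.0, -0.0, 0.002]]
wrist_force: [-0.6, -5.8, 0.6]
gripper_width: 0.168
time: 8.88
eef_pos: [0.5737, 0.1596, 0.1051]
eef_rot: [[0.002, 0.294, 0.956], [-0.001, 0.956, -0.294], [-1.0, -0.0, 0.002]]
wrist_force: [-1.8, -6.3, 0.7]
gripper_width: 0.168
[-1.77133209 -6.30938359  0.66645429] [-1.18721223  0.22767478  0.19408431]
```

```bash
python3 -m jog '[[0.01,-0.0001,-0.0002,-0.001,0],[0.01,0,0,0,0]]'; python3 -m jog '[[0.01,0,-0.0002,-0.001,0],[0.01,0,0,0,0]]';python3 -m jog '[[0.01,0,-0.0002,-0.001,0],[0.01,0,0,0,0]]'
```

```text
time: 9.12
eef_pos: [0.5736, 0.1595, 0.1041]
eef_rot: [[0.002, 0.294, 0.956], [-0.001, 0.956, -0.294], [-1.0, -0.0, 0.002]]
wrist_force: [-0.5, -6.5, 1.4]
gripper_width: 0.17
time: 9.38
eef_pos: [0.5736, 0.1593, 0.1031]
eef_rot: [[0.002, 0.294, 0.956], [-0.001, 0.956, -0.294], [-1.0, -0.0, 0.002]]
wrist_force: [-1.8, -5.5, 1.2]
gripper_width: 0.167
time: 9.62
eef_pos: [0.5736, 0.1591, 0.1021]
eef_rot: [[0.002, 0.294, 0.956], [-0.001, 0.956, -0.294], [-1.0, -0.0, 0.002]]
wrist_force: [-1.2, -6.4, 0.9]
gripper_width: 0.171
```

```bash
python3 - <<'E'
from geo import *
snap('side','side6.png')
g=load('side6');a=g['img'][225:285,325:385,::-1];cv2.imwrite('pics/z10.png',cv2.resize(a,None,fx=10,fy=10,interpolation=cv2.INTER_CUBIC))
s=telemetry.sense()
th,a,p,u,h=sol(s['eef_pos']);print(th,a,(R2.T@(h-plate)*1000).round(1))
for d in(.174,.202,.230):
  q=p+u*(d*np.cos(th)-.006*np.sin(th));pr=proj(g,[*q,.05+d*np.sin(th)+.006]);print((pr-[324.5,224.5])*10)
E
```

```text
0.06871295822960077 0.5218893507667947 [ 0.9 -0.2]
[350.53456727 385.54350965]
[269.17139266 331.05911377]
[189.33657129 277.60578557]
```

View pics/z10.png

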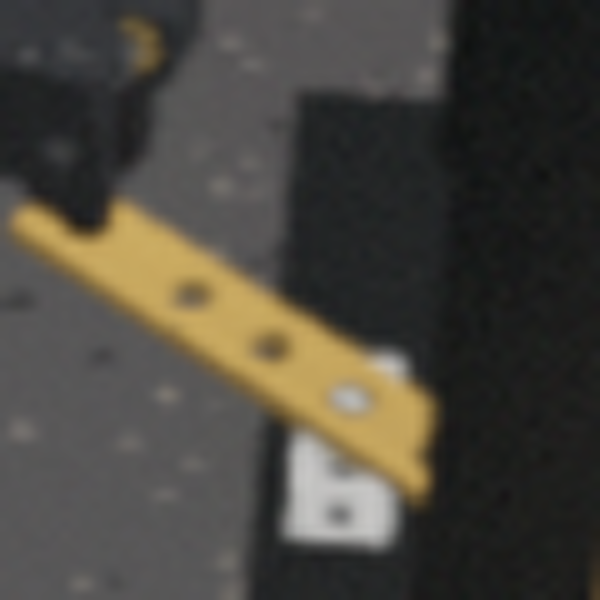

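The middle hole, at about (359.5,264.3), is filled with bright metal, and the stay is already 4 mm below the peg top. So the peg is entering hole 3, and I'll keep lowering gently.

```bash
python3 -m jog '[[0.01,0,-0.0004,-0.001,0],[0.01,0,-0.0002,-0.001,0],[0.01,0,0,0,0]]'; python3 -m jog '[[0.01,-0.0001,-0.0003,-0.001,0],[0.01,-0.0001,-0.0002,-0.001,0],[0.01,0,0,0,0]]'
```

```text
time: 10.05
eef_pos: [0.5736, 0.1589, 0.1001]
eef_rot: [[0.002, 0.294, 0.956], [-0.0, 0.956, -0.294], [-1.0, 0.0, 0.002]]
wrist_force: [-1.5, -4.4, 0.4]
gripper_width: 0.17
time: 10.42
eef_pos: [0.5734, 0.1586, 0.0981]
eef_rot: [[0.002, 0.294, 0.956], [0.0, 0.956, -0.294], [-1.0, 0.001, 0.002]]
wrist_force: [-0.8, -4.4, 0.8]
gripper_width: 0.172
```

```bash
python3 -m jog '[[0.01,-0.0001,-0.0002,-0.001,0],[0.01,-0.0001,-0.0001,-0.001,0],[0.01,-0.0001,-0.0002,-0.001,0],[0.01,0,0,0,0]]'; python3 -m jog '[[0.01,-0.0001,-0.0001,-0.001,0],[0.01,-0.0001,-0.0001,-0.001,0],[0.01,-0.0001,-0.0001,-0.001,0],[0.01,0,0,0,0]]'
```

```text
time: 10.92
eef_pos: [0.5731, 0.1584, 0.0951]
eef_rot: [[0.002, 0.293, 0.956], [0.0, 0.956, -0.293], [-1.0, 0.001, 0.002]]
wrist_force: [0.4, -5.3, 1.0]
gripper_width: 0.17
time: 11.42
eef_pos: [0.5729, 0.1581, 0.0922]
eef_rot: [[0.002, 0.293, 0.956], [0.0, 0.956, -0.293], [-1.0, 0.001, 0.002]]
wrist_force: [0.8, -4.6, 1.8]
gripper_width: 0.169
```

```bash
python3 -m jog '[[0.01,0.0003,-0.0002,-0.001,0],[0.01,0.0001,-0.0001,-0.001,0],[0.01,0,-0.0001,-0.001,0],[0.01,0,0,0,0]]'; python3 -m jog '[[0.01,0,-0.0001,-0.001,0],[0.01,0,-0.0001,-0.001,0],[0.01,0,0,0,0]]'
```

```text
time: 11.92
eef_pos: [0.5727, 0.1579, 0.0889]
eef_rot: [[0.001, 0.293, 0.956], [0.0, 0.956, -0.293], [-1.0, 0.001, 0.001]]
wrist_force: [1.4, -5.4, 1.1]
gripper_width: 0.174
time: 12.3
eef_pos: [0.5727, 0.1577, 0.087]
eef_rot: [[0.001, 0.293, 0.956], [0.0, 0.956, -0.293], [-1.0, 0.001, 0.001]]
wrist_force: [0.6, -4.1, 2.2]
gripper_width: 0.164
```

```bash
python3 -m jog '[[0.01,0.0002,-0.0001,-0.001,0],[0.01,0,-0.0001,-0.001,0],[0.01,0,0,0,0]]'; python3 -m jog '[[0.01,0,0,-0.001,0],[0.01,0,0,0,0]]'
python3 - <<'E'
from geo import *
snap('side','side7.png');snap('top','top7.png')
g=load('side7');a=g['img'][225:285,325:385,::-1];b=load('top7')['img'][130:290,170:330,::-1];cv2.imwrite('pics/z11.png',np.hstack([cv2.resize(a,(400,400),interpolation=cv2.INTER_CUBIC),cv2.resize(b,(400,400))]))
E
```

```text
time: 12.68
eef_pos: [0.5726, 0.1575, 0.0849]
eef_rot: [[0.001, 0.293, 0.956], [0.0, 0.956, -0.293], [-1.0, 0.0, 0.001]]
wrist_force: [0.4, -4.4, 2.2]
gripper_width: 0.174
time: 12.92
eef_pos: [0.5725, 0.1575, 0.0838]
eef_rot: [[0.0, 0.293, 0.956], [0.0, 0.956, -0.293], [-1.0, 0.0, 0.0]]
wrist_force: [1.0, -4.2, 2.3]
gripper_width: 0.169
```

View pics/z11.png

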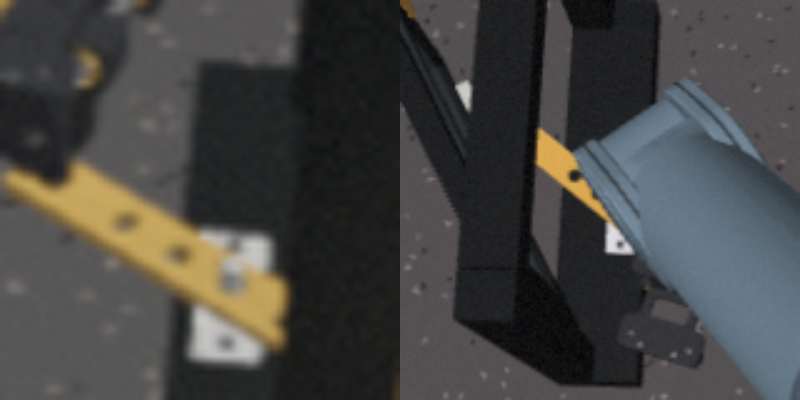

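The side view shows the peg standing up through the third hole from the knob, with the stay flat. I'll ease the load onto the peg and let go.

```bash
python3 -m jog '[[0.01,-0.0004,-0.0006,0,0],[0.01,-0.0003,-0.0005,0,0],[0.01,0,0,0,0]]' 10
python3 -m jog '[[0.02,0,0,0,0],[0.03,0,0,0,0],[0.04,0,0,0,0],[0.05,0,0,0,0],[0.06,0,0,0,0],[0.06,0,0,0,0],[0.06,0,0,0,0]]'
python3 - <<'E'
from geo import *
snap('side','side8.png')
g=load('side8');a=g['img'][215:295,315:395,::-1];cv2.imwrite('pics/z12.png',cv2.resize(a,(600,600),interpolation=cv2.INTER_CUBIC))
E
```

```text
time: 13.4
eef_pos: [0.5722, 0.1575, 0.084]
eef_rot: [[0.002, 0.292, 0.956], [0.002, 0.956, -0.292], [-1.0, 0.002, 0.001]]
wrist_force: [5.0, 0.8, -0.9]
gripper_width: 0.177
time: 14.28
eef_pos: [0.5716, 0.1564, 0.0837]
eef_rot: [[-0.0, 0.293, 0.956], [-0.0, 0.956, -0.293], [-1.0, -0.0, -0.0]]
wrist_force: [1.2, 0.2, -0.2]
gripper_width: 0.682
```

View pics/z12.png

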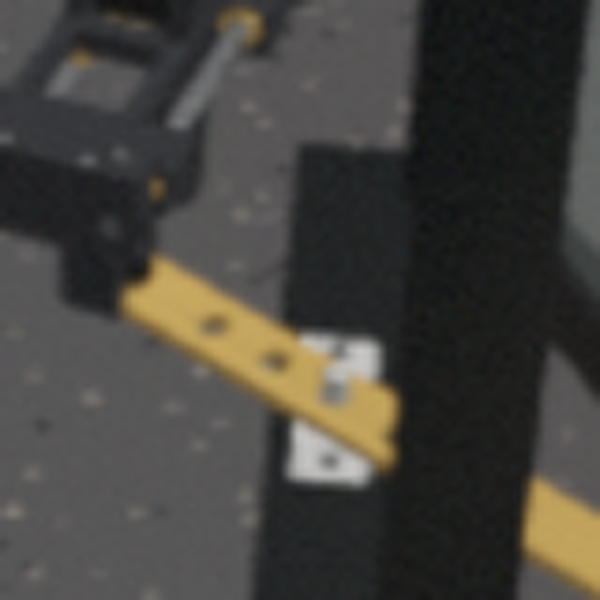

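The peg holds the stay with the jaws open. Now I'll retract straight up and then back.

```bash
python3 -m jog '[[0.06,0,0,0.01,0],[0.06,0,0,0.03,0],[0.06,0,0,0.04,0],[0.06,0,0,0.05,0],[0.06,0,-0.02,0.05,0],[0.06,-0.03,-0.05,0,0],[0.06,-0.03,-0.05,0,0],[0.06,-0.03,-0.05,0,0],[0.06,-0.03,-0.05,0,0],[0.06,-0.03,-0.05,0,0],[0.06,0,0,0,0],[0.06,0,0,0,0]]'
python3 - <<'E'
from geo import *
snap('side','side9.png');snap('top','top9.png')
g=load('side9');f=load('top9');print(telemetry.sense()['wrist_force'])
cv2.imwrite('pics/z13.png',np.hstack([cv2.resize(g['img'][195:315,275:395,::-1],(400,400),interpolation=cv2.INTER_CUBIC),cv2.resize(f['img'][100:290,150:340,::-1],(400,400),interpolation=cv2.INTER_CUBIC)]))
E
```

```text
time: 15.82
eef_pos: [0.4221, -0.1131, 0.2644]
eef_rot: [[0.001, 0.293, 0.956], [-0.0, 0.956, -0.293], [-1.0, 0.0, 0.001]]
wrist_force: [0.4, 0.0, -0.2]
gripper_width: 0.68
[-0.63948554  0.68865424 -0.01742186]
```

View pics/z13.png

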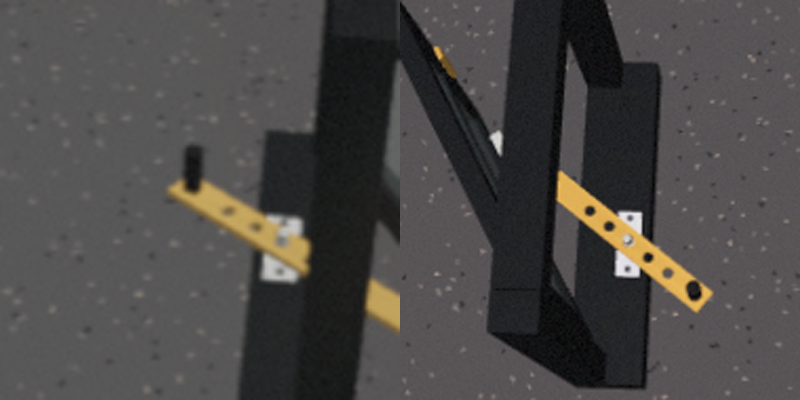

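View pics/top9.png

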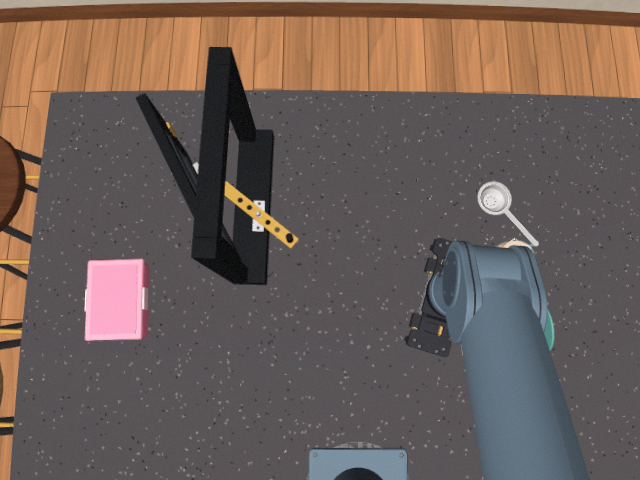

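The top view shows the peg in the middle hole at (258,213), with two open holes on each side of it. The hatch is open and the arm is clear.

```bash
python3 - <<'E'
from geo import *
f=load('top9');g=load('side9')
# knob base/top check: triangulate knob top
for n,F,b in(('top',f,(280,225,305,255)),('side',g,(325,232,340,256))):
    gr=cv2.cvtColor(F['img'],cv2.COLOR_RGB2GRAY);x0,y0,x1,y1=b
    v,u=np.where(gr[y0:y1,x0:x1]<45);print(n,u.min()+x0,u.max()+x0,v.min()+y0,v.max()+y0,len(u))
k=[.5717,.158]
print(proj(f,[*k,.076]),proj(g,[*k,.096]),proj(g,[*k,.056]))
from plant import sign_off
print(sign_off())
E
```

```text
top 287 292 234 241 40
side 330 334 239 251 52
[289.00529109 237.8310426 ] [332.65190013 238.42283021] [332.18729351 250.23466864]
the job is handed in; nothing more can be done
None
```

The serving hatch is propped half open on the middle hole of the stay, and the job is handed in after about 16 of the 64 s. I took the stay by the knob, lifted it about 40 mm and pushed the hatch out about 0.52 rad. I then lowered the middle hole onto the peg in roughly 1 mm steps, eased the load onto the peg, let go and backed away.

- **Feeling for the peg:** the hole went over the peg on the first descent, so no sideways search was needed. The vertical wrist force stayed under about 2.5 N while lowering. Sideways it peaked at about 6.5 N, most of it the hatch spring.
- **Final pictures:** the peg stands in the third hole with two open holes on each side, and the hatch stays open with the robot clear. The knob appears within about 1 px of where a flat stay would put it.
- **Other things:** the lunch box and strainer look unmoved. The arm hid most of the jar and lid rack in the last top picture, and I didn't check them separately; the gripper passed well above them.
- **Disagreement:** the side camera put the hole up to 5 mm away from where the arm's position said it was. I relied on the arm's position, the wrist force and the view of the hole instead.

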